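# Unlock the bench shaker: draw the transit pin and park it

### The job

Unlock the laboratory shaker: draw the tall transit pin straight up out of its bore in the platform and park it in the open notch of the steel bracket at the shaker's side, shank hanging down through the notch about midway along it, collar lying flat on the bracket, and let go. Keep the pin upright all the way, leave the short pin in its bore, and do not shift the brown bottle.

Things in the scene. Friction and masses are not known exactly. Their poses are not given: they have to be found in the camera images.
- pin: tall transit pin: steel shank 10 mm dia., 50 mm long, pointing down; steel collar 48 mm dia., 5 mm thick; on it a black round grip 22 mm dia., 45 mm high. 130 g. Origin: centre of the collar's underside, z up (grip z = 5 to 50 mm, shank 0 to -50). Starts loose in one of two 16 mm bores, 110 mm apart, in the shaker's aluminium platform, collar on the platform top, 110 mm above the bench
- notch (a point): mid-notch point at the top of the fixed U-shaped steel bracket (10 mm thick, 80 mm wide, top level with the platform), left or right of the shaker; a grey pod is on the other side. Notch 28 mm wide, open above and below (free to the bench), along this x from its mouth at -35 mm (robot side) to its closed end at +20; arms at y = 14 to 40 mm both sides; z up. Platform edge 44 mm off along y
- short_pin: bystander: a locating pin in the other bore, with the same shank and collar but a low wide black knob, 38 mm diameter and 14 mm high. Origin: centre of the collar's underside, z up. Stays where it is
- bottle: bystander: a brown reagent bottle, 68 mm diameter, 150 mm tall, standing on the bench beyond the shaker. Origin: centre of its underside
There are look-alikes about, which are no part of the job. Leave any blue look-alike of the part that bears notch alone.

How it is judged:
On the way:
1. the tall pin is drawn clear of its bore: origin more than 50 mm above where it sat (height (world z) of pin above 0.16 m), for 0.1 s.
At the end, for the whole second after the job is handed in: The tall pin is at rest in the bracket's notch, its origin within 20 mm horizontally of the notch point and within 6 mm of the bracket's top in height, upright within 10 degrees; the short pin is within 15 mm and the bottle within 30 mm of where each was at the start (horizontal distance between pin and notch below 0.02 m and z of pin in the frame of notch between -0.006 and 0.006 m and angle between pin's own z axis and vertical below 0.17 rad and linear speed of pin below 0.02 m/s and distance of short_pin from where it was at the start of the episode below 0.015 m and distance of bottle from where it was at the start of the episode below 0.03 m); the robot touches nothing.
It fails at once if the tall pin is tipped by more than 35 degrees (angle between pin's own z axis and vertical above 0.61 rad).
It fails at once if the short pin is moved by more than 15 mm (distance of short_pin from where it was at the start of the episode above 0.015 m).
It fails at once if the bottle is moved by more than 30 mm (distance of bottle from where it was at the start of the episode above 0.03 m).
It also fails if it takes over 38 s, if anything falls off the work surface, if the arm or the gripper's body presses on something with over 40 N, if the wrist force passes 120 N, or if a joint passes its speed limit or range.

### The arm

A 6-joint arm with a two-finger parallel gripper is mounted at the origin on the work surface. World frame = base frame: x ahead of the robot, y to its left, z up, the work surface at z = 0. Lengths are in m, angles in rad, forces in N, time in s.
With the tool pointing down it reaches from about 0.325 to 0.775 m from the base axis. Payload 5.5 kg.
Tool frame: the origin (TCP) lies between the finger pads; the fingertips stand 8 mm ahead of it and the grasp point (between the pads) lies 11 mm behind it (tcp_to_tips is the distance from the TCP to the fingertips, in m); z points along the fingers, y is the direction in which the jaws open and shut (so a half turn about z gives the same grasp; the last joint's range is limited). The gripper opens to 88 mm and grips with 3 to 60 N. Pads are 20 mm wide; open, the fingers measure 115 mm over their backs; the gripper's body (75 mm by 178 mm) begins 61 mm behind the grasp point.
Start: joints at [1.11, 0.091, 1.231, -0, 1.82, -0.057], TCP at [0.236, 0.552, 0.194] pointing down, gripper open.
Joint ranges: [-2.87, 2.87], [-0.86, 2.18], [0.17, 2.46], [-1.51, 4.65], [0.06, 2.69], [-2.65, 2.65]. Speed limits (rad/s): [2.57, 2.57, 3.01, 3.14, 3.14, 3.14].

### API

Orientations are given as a unit quaternion [w, x, y, z].
In Python, from bench import * gives the robot as it stands. Calls block until the motion is done:
- move_to(position, orientation): joint-space move of the TCP to a pose.
- move_l(position, speed=0.15, orientation=None): straight line of the TCP; orientation=None keeps the orientation; speed is the mean speed in m/s.
- movej(angles): joint-space move.
- gripper_open() and close(): open the fingers fully, or close them until they stop; the grip force is fixed at half the most.
- hold(seconds).
- inverse_kinematics(position, orientation): joint angles nearest the present ones, or None.
- state(): the state.
- get_image(name): name is "scene" or "top"; returns a dict with "frame" (400x640x3 uint8, blue, green, red), "depth" (400x640 float32, m along the optical axis (not along the pixel's ray), 0 where there is no reading), "camera_matrix" (3x3 intrinsics, pixels), "view" (4x4, takes a point from world to camera coordinates). Camera axes: x right, y up, looking along -z (the intrinsics and any distortion apply to the point x, -y, -z); pixel columns grow to the right and rows downward; lengths in m; the calibration is good to about 2 mm. A picture is of the moment at which its call begins.
A pose or a line that the arm cannot do raises IKError and nothing moves.
- job_done(): hands the job in, once; it reports no verdict.
The state is a dict: "time": time; "joint_pos": joint angles; "dq": joint speeds; "joint_torque": joint torques, N m; "ee_pos": TCP position; "ee_rot": TCP orientation; "ft_force": force on the tool from outside, world axes, zero at the start; "moment": the same for the moment, N m; "finger_gap": finger opening in m.
Only numpy, scipy, OpenCV 4.12 (cv2) and the standard library are available. Lean on these libraries where they do the work, as an engineer would, in place of code of your own. Each camera call takes 0.05 s, during which the arm holds its last target. There are 200 camera calls.

## Working session

There is one attempt and no reset: what is moved stays moved. The work goes in short steps, each a Python script; the robot and the scene stay as the last script left them, time stands still between calls to the robot, and variables do not carry over. Pictures are saved under pics/ and viewed, about 8 in all and at most 12, crops included, and the job is handed in when it is done.

```bash
ls; mkdir -p pics; cat > h.py <<'E'
from bench import *
import numpy as np, cv2
def grab(n):
    im=get_image(n); np.savez(f'pics/{n}.npz',**{k:np.asarray(im[k]) for k in('frame','depth','camera_matrix','view')}); return im
def world(im,u,v,z=None):
    "pixel -> world, by depth (z None) or on plane z"
    K=np.asarray(im['camera_matrix']);C=np.linalg.inv(np.asarray(im['view']))
    r=np.array([(u-K[0,2])/K[0,0],-(v-K[1,2])/K[1,1],-1.])
    d=C[:3,:3]@r;o=C[:3,3]
    t=(z-o[2])/d[2] if z is not None else float(im['depth'][int(v),int(u)])
    return o+t*d
E
python3 - <<'E'
from h import *
for n in('scene','top'):
    im=grab(n); cv2.imwrite(f'pics/{n}0.png',im['frame']); print(n,np.round(np.linalg.inv(im['view']),3),im['camera_matrix'])
s=state();print(s['time'],s['ee_rot'],s['finger_gap'],s['ft_force'])
E
```

```text
pics
scene [[ 0.077 -0.726  0.683  1.194]
 [ 0.997  0.051 -0.058 -0.014]
 [ 0.007  0.685  0.728  0.764]
 [ 0.     0.     0.     1.   ]] [[388.93656654   0.         318.79213425]
 [  0.         388.93656654 200.73378734]
 [  0.           0.           1.        ]]
top [[-0.001  0.993 -0.115  0.5  ]
 [-0.999 -0.005 -0.034  0.038]
 [-0.034  0.114  0.993  0.897]
 [ 0.     0.     0.     1.   ]] [[389.03250294   0.         317.58657934]
 [  0.         389.03250294 200.16122757]
 [  0.           0.           1.        ]]
0.1 [-2.13904054e-04  2.00534840e-01  9.79686204e-01 -8.20396097e-04] 0.0879758703904961 [-0.60311367  0.31511573  0.94012973]
```

View pics/scene0.png

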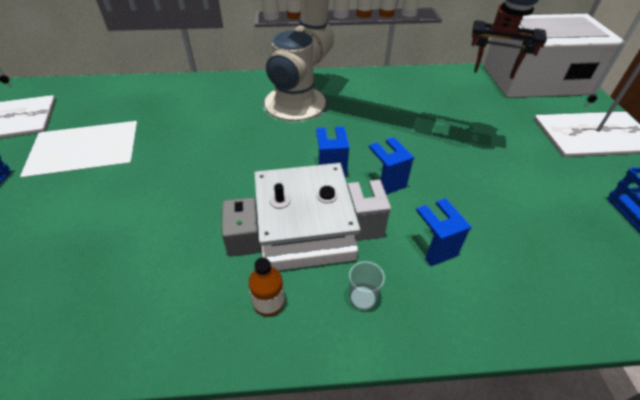

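View pics/top0.png

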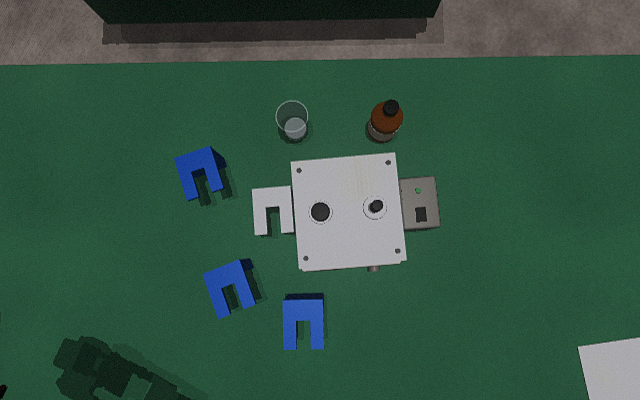

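Scene: tall slim pin at top (376,207) / scene (279,192), and low wide knob at top (320,212) / scene (327,193). The steel bracket is at top (272,212), pod at (420,203), and blue look-alikes at (201,174), (230,288), (303,322). I choose the slim-grip pin and the grey bracket, and will check both in one crop.

```bash
cat > m.py <<'E'
from h import *
im=dict(np.load('pics/top.npz')); f=im['frame']; g=cv2.cvtColor(f,cv2.COLOR_BGR2GRAY)
c=cv2.resize(f[140:280,245:445],None,fx=4,fy=4,interpolation=cv2.INTER_CUBIC); cv2.imwrite('pics/crop0.png',c)
# point cloud heights
for n in [(376,204),(376,214),(320,212),(340,180),(258,210),(286,210),(272,196),(272,222),(420,185)]: print(n,np.round(world(im,*n),4))
# bracket: bright pixels left of shaker
hsv=cv2.cvtColor(f,cv2.COLOR_BGR2HSV)
m=((hsv[...,1]<60)&(hsv[...,2]>120)).astype(np.uint8)
for r in range(184,242,3): 
    print(r,''.join('#' if x else '.' for x in m[r,246:300]), g[r,262:284])
E
python3 m.py
```

```text
(376, 204) [ 0.577  -0.0477  0.1628]
(376, 214) [ 0.5619 -0.053   0.114 ]
(320, 212) [0.5652 0.0592 0.1285]
(340, 180) [0.6324 0.0186 0.1095]
(258, 210) [0.5714 0.1865 0.1093]
(286, 210) [0.5711 0.1289 0.1107]
(272, 196) [0.5999 0.1578 0.1111]
(272, 222) [ 0.5534  0.1743 -0.0017]
(420, 185) [ 0.6247 -0.1491  0.0852]
184 ..............................................######## [71 69 67 68 71 73 69 71 67 68 70 69 70 67 69 70 75 68 66 66 68 61]
187 ......................######################...####### [ 82  79 101  94 111 111 116 128 129 127 145 145 141 159 167 159 177 185
 181 187 181 181]
190 ......#######################################..####### [170 174 175 170 170 170 169 171 174 173 172 168 167 169 173 170 173 167
 172 169 173 172]
193 ......#######################################..####### [173 171 170 172 172 171 169 171 170 169 171 171 171 168 171 167 165 169
 173 173 173 174]
196 ......#######################################..####### [167 170 173 171 166 169 167 173 172 171 170 171 168 174 174 172 175 167
 170 173 170 173]
199 ......#######################################...###
[... 1425 characters left out ...]
6
  84 177 174 172]
229 ........#############..............#############..#### [170 167 173 170 191  54  37  34  39  32  64  65  66  66  63  60  75  71
  53 181 180 170]
232 ........#############..............######.#.......#### [171 175 175 179 189  73  33  34  43  33  63  66  62  74  63  65  75  67
  61 164 161 162]
235 ..................................................#### [26 35 35 29 33 32 33 35 36 36 64 59 64 67 63 59 73 80 70 80 74 75]
238 ..................................................#### [76 72 74 76 73 68 72 70 65 69 68 59 71 65 63 69 72 74 77 77 74 77]
241 ...................................................### [76 75 76 78 72 73 73 73 71 72 76 71 82 74 76 73 74 74 71 76 71 77]
```

View pics/crop0.png

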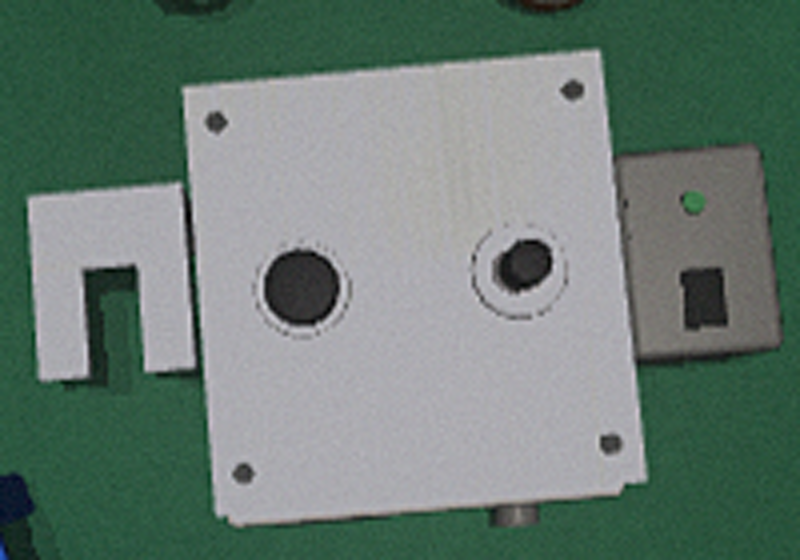

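The crop confirms it: slim tall grip with collar centre at crop (520,270), wide knob at (302,287), grey bracket notch end (84..136,267), mouth (90..145,375) facing the robot.

```bash
python3 - <<'E'
from h import *
im=dict(np.load('pics/top.npz'))
W=lambda x,y,z: world(im,(x+.5)/4-.5+245,(y+.5)/4-.5+140,z)
print('collar',W(520,270,.115),'grip top',W(530,263,.16),'short',W(302,287,.115))
P={k:W(*v,.11) for k,v in dict(el=(84,269),er=(136,266),ml=(90,377),mr=(145,372),otl=(28,198),otr=(181,184),oml=(42,381),omr=(195,368)).items()}
for k,v in P.items(): print(k,np.round(v,4))
e=(P['el']+P['er'])/2;m=(P['ml']+P['mr'])/2;o=(P['oml']+P['omr'])/2
print('depth',np.linalg.norm(e-m),'notch',m+(e-m)*35/55,'width',np.linalg.norm(P['otl']-P['otr']),'yaw',np.degrees(np.arctan2(*(e-m)[[1,0]])),'outer mid',(P['otl']+P['otr'])/2,o)
for a in (45,135):
    q=[0,np.cos(np.radians(a)),np.sin(np.radians(a)),0]
    for p in ([.57,-.05,.13],[.57,-.05,.22],[.562,.158,.22],[.562,.158,.13]): print(a,p,inverse_kinematics(p,q))
# scene camera triangulation
s=dict(np.load('pics/scene.npz'));cv2.imwrite('pics/crop1.png',cv2.resize(s['frame'][150:260,210:410],None,fx=4,fy=4,interpolation=cv2.INTER_CUBIC))
E
```

```text
collar [ 0.57572815 -0.05036588  0.115     ] grip top [ 0.57469121 -0.05007242  0.16      ] short [0.56760707 0.05928954 0.115     ]
el [0.5777 0.1708 0.11  ]
er [0.5791 0.1442 0.11  ]
ml [0.5227 0.167  0.11  ]
mr [0.5252 0.139  0.11  ]
otl [0.6145 0.2003 0.11  ]
otr [0.6213 0.1214 0.11  ]
oml [0.5208 0.1914 0.11  ]
omr [0.5271 0.1137 0.11  ]
depth 0.054661646280290056 notch [0.5586243  0.15586234 0.11      ] width 0.07915639694029744 yaw 4.705106050247211 outer mid [0.61792465 0.16085455 0.11      ] [0.52395239 0.15254108 0.11      ]
45 [0.57, -0.05, 0.13] [-1.46951313e-01  1.27705092e-02  1.42492534e+00 -4.44089210e-16
  1.70389680e+00 -1.46951313e-01]
45 [0.57, -0.05, 0.22] [-1.46951313e-01  2.26652919e-02  1.25584036e+00 -4.44089210e-16
  1.86308700e+00 -1.46951313e-01]
45 [0.562, 0.158, 0.22] [ 2.15791058e-01  5.40191385e-02  1.22369071e+00 -4.44089210e-16
  1.86388280e+00  2.15791058e-01]
45 [0.562, 0.158, 0.13] [ 2.15791058e-01  4.39338632e-02  1.39318088e+00 -4.44089210e-16
  1.70447791e+00  2.15791058e-01]
135 [0.57, -0.05, 0.13] None
135 [0.57, -0.05, 0.22] None
135 [0.562, 0.158, 0.22] None
135 [0.562, 0.158, 0.13] None
```

View pics/crop1.png

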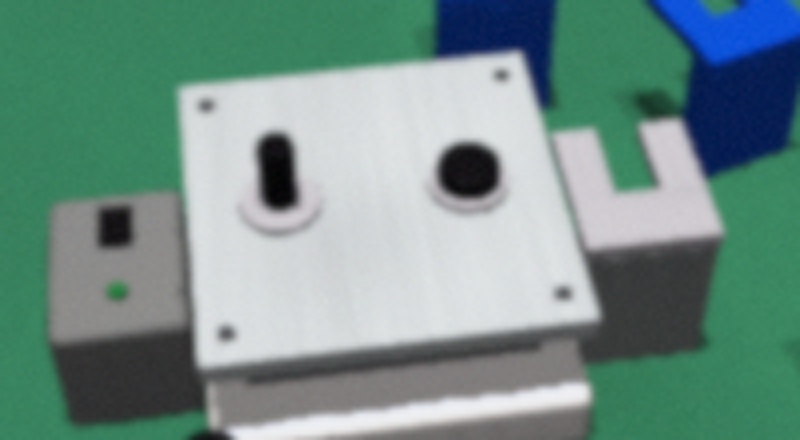

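The second view shows the same layout, and the dimensions check out (notch depth 54.7 mm, bracket width 79 mm, bores 110 mm apart). Next: approach, grasp and lift.

```bash
python3 - <<'E'
from h import *
q=[0,2**-.5,2**-.5,0]
p=np.array([.575,-.0502,0])
move_to(p+[0,0,.25],q); print(state()['time'],state()['ee_pos'])
move_l(p+[0,0,.131],.12); print(state()['time'],state()['ee_pos'],state()['ft_force'])
close(); s=state(); print(s['time'],s['finger_gap'],s['ee_pos'],s['ft_force'])
if abs(s['finger_gap']-.022)<.004:
    move_l(p+[0,0,.236],.1); s=state(); print(s['time'],s['finger_gap'],s['ee_pos'],s['ft_force'])
    im=grab('scene'); cv2.imwrite('pics/lift.png',cv2.resize(im['frame'][90:260,200:420],None,fx=3.5,fy=3.5,interpolation=cv2.INTER_CUBIC))
E
```

```text
2.5583 [ 0.57505588 -0.0492995   0.24992554]
3.7 [ 0.57553935 -0.05026164  0.13221781] [-0.4411323  -0.14266885  0.36595515]
5.05 0.00035668327497909353 [ 0.57533459 -0.05024906  0.13187082] [ 0.2945217  -0.16143497  5.12727475]
```

The fingers closed on nothing (gap 0.4 mm), so I'm looking before doing anything else.

```bash
python3 - <<'E'
from h import *
im=grab('scene'); t=grab('top')
a=cv2.resize(im['frame'][90:240,210:410],None,fx=4,fy=4,interpolation=cv2.INTER_CUBIC)
cv2.imwrite('pics/miss.png',a)
s=state(); print(s['ee_pos'],s['ee_rot'],s['ft_force'],s['finger_gap'],s['joint_pos'])
E
```

```text
[ 0.57534312 -0.05022455  0.13189327] [5.78118348e-04 7.07102921e-01 7.07110258e-01 4.56064082e-04] [0.97201151 1.28306926 4.62211185] 0.0003485297829269857 [-1.46007104e-01  2.54440530e-02  1.40875095e+00  4.24054767e-05
  1.70592554e+00 -1.46011735e-01]
```

View pics/miss.png

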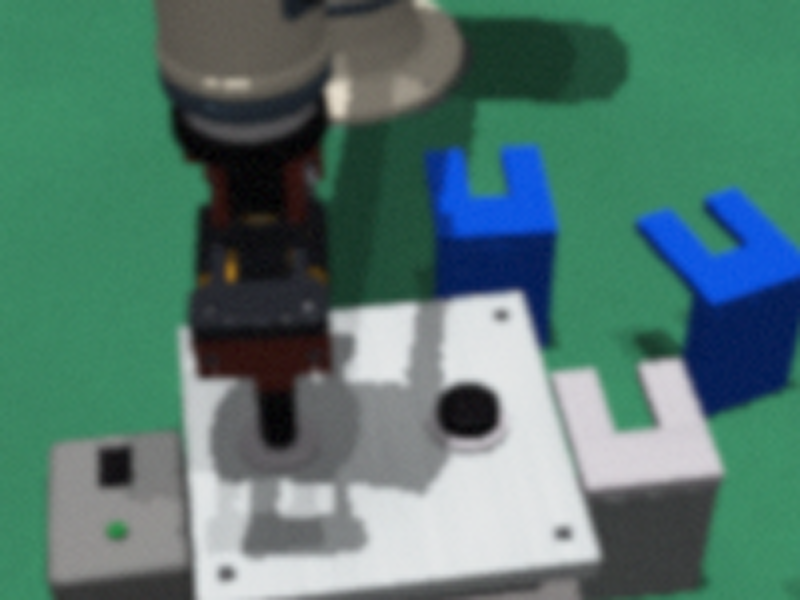

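Ambiguous: the dark bar at crop (278,415) is either the pin or a finger. I'll use the depth values instead of another picture.

```bash
python3 - <<'E'
from h import *
im=dict(np.load('pics/scene.npz'))
for v in range(170,214,2):
    print(v,[tuple(int(round(1000*x)) for x in world(im,u,v))+tuple(im['frame'][v,u]) if im['depth'][v,u]>0 else None for u in (274,277,279,281,284)])
E
```

```text
170 [(662, -51, 285, np.uint8(49), np.uint8(44), np.uint8(42)), (660, -46, 283, np.uint8(44), np.uint8(38), np.uint8(37)), (662, -42, 285, np.uint8(39), np.uint8(36), np.uint8(35)), (662, -38, 284, np.uint8(51), np.uint8(49), np.uint8(48)), (661, -33, 283, np.uint8(40), np.uint8(35), np.uint8(34))]
172 [(664, -51, 282, np.uint8(24), np.uint8(21), np.uint8(18)), (662, -46, 280, np.uint8(23), np.uint8(22), np.uint8(22)), (663, -42, 280, np.uint8(18), np.uint8(17), np.uint8(16)), (662, -39, 279, np.uint8(20), np.uint8(18), np.uint8(18)), (663, -33, 280, np.uint8(17), np.uint8(16), np.uint8(19))]
174 [(663, -52, 276, np.uint8(18), np.uint8(17), np.uint8(28)), (665, -46, 278, np.uint8(18), np.uint8(15), np.uint8(25)), (662, -43, 275, np.uint8(17), np.uint8(17), np.uint8(29)), (660, -39, 273, np.uint8(16), np.uint8(16), np.uint8(29)), (658, -34, 271, np.uint8(15), np.uint8(16), np.uint8(31))]
176 [(660, -52, 268, np.uint8(17), np.uint8(19), np.uint8(43)), (659, -47, 267, np.uint8(17), np.uint8(20), np.uint8(45)), (661, -43, 268, np.uint8(15), np.uint8(17), np.uint8(44)), (662, -39, 270, np
[... 4751 characters left out ...]
int8(103)), (597, -42, 110, np.uint8(98), np.uint8(97), np.uint8(97))]
210 [(603, -64, 111, np.uint8(126), np.uint8(124), np.uint8(121)), (602, -58, 110, np.uint8(128), np.uint8(128), np.uint8(124)), (605, -53, 113, np.uint8(145), np.uint8(146), np.uint8(141)), (604, -49, 111, np.uint8(180), np.uint8(180), np.uint8(175)), (604, -42, 110, np.uint8(134), np.uint8(132), np.uint8(130))]
212 [(609, -64, 111, np.uint8(135), np.uint8(136), np.uint8(131)), (610, -58, 112, np.uint8(134), np.uint8(134), np.uint8(130)), (613, -53, 115, np.uint8(161), np.uint8(160), np.uint8(156)), (610, -49, 111, np.uint8(212), np.uint8(212), np.uint8(205)), (610, -42, 110, np.uint8(191), np.uint8(190), np.uint8(185))]
```

Depth says the black bar is the untouched pin (top at z≈0.16). Closed fingers sit right above it, with the gripper body at z≈0.247, although the reported TCP implies 0.204. So the real tips look about 40 mm higher than reported. I'll rise, open and measure the tips.

```bash
python3 - <<'E'
from h import *
move_l([.575,-.0502,.175],.12); s=state(); print(s['time'],s['ee_pos'],s['ft_force'])
a=grab('scene'); 
def bars(im,tag):
    # lowest points of the hand: cloud within 80 mm of the axis, above .165
    K,V=im['camera_matrix'],im['view'];C=np.linalg.inv(V);d=im['depth']
    v,u=np.nonzero(d>0);z=d[v,u];X=np.c_[(u-K[0,2])/K[0,0]*z,-(v-K[1,2])/K[1,1]*z,-z]@C[:3,:3].T+C[:3,3]
    k=(abs(X[:,0]-.575)<.09)&(abs(X[:,1]+.05)<.03)&(X[:,2]>.12);X=X[k]
    for lo in np.arange(.12,.30,.01):
        q=X[(X[:,2]>=lo)&(X[:,2]<lo+.01)]
        if len(q): print(tag,round(lo,3),len(q),np.round(q.min(0)[:2],3),np.round(q.max(0)[:2],3))
bars(a,'closed'); gripper_open(); s=state();print(s['time'],s['finger_gap'],s['ft_force'],s['ee_pos'])
b=grab('scene');bars(b,'open')
cv2.imwrite('pics/open.png',np.hstack([cv2.resize(i['frame'][70:230,230:330],None,fx=3.5,fy=3.5,interpolation=cv2.INTER_CUBIC) for i in(a,b)]))
E
```

```text
5.6667 [ 0.57492245 -0.05022598  0.17448612] [-0.48830134 -0.36438234 -0.48735357]
closed 0.12 32 [ 0.575 -0.068] [ 0.586 -0.043]
closed 0.13 33 [ 0.574 -0.063] [ 0.586 -0.042]
closed 0.14 27 [ 0.573 -0.062] [ 0.585 -0.042]
closed 0.15 43 [ 0.567 -0.063] [ 0.586 -0.041]
closed 0.16 42 [ 0.564 -0.061] [ 0.583 -0.043]
closed 0.2 17 [ 0.565 -0.061] [ 0.584 -0.04 ]
closed 0.21 39 [ 0.58  -0.063] [ 0.586 -0.042]
closed 0.22 4 [ 0.581 -0.06 ] [ 0.583 -0.042]
closed 0.28 66 [ 0.499 -0.078] [ 0.656 -0.022]
closed 0.29 144 [ 0.499 -0.08 ] [ 0.656 -0.021]
7.0917 0.08747903200958564 [ 0.25786549 -0.14906437  0.45427759] [ 0.5749964  -0.05018388  0.17500348]
open 0.12 28 [ 0.575 -0.063] [ 0.586 -0.043]
open 0.13 32 [ 0.575 -0.063] [ 0.585 -0.042]
open 0.14 31 [ 0.572 -0.062] [ 0.585 -0.041]
open 0.15 33 [ 0.577 -0.061] [ 0.586 -0.043]
open 0.16 10 [ 0.579 -0.061] [ 0.584 -0.045]
open 0.2 13 [ 0.624 -0.061] [ 0.627 -0.041]
open 0.21 41 [ 0.622 -0.063] [ 0.628 -0.04 ]
open 0.22 40 [ 0.624 -0.062] [ 0.628 -0.042]
open 0.23 36 [ 0.625 -0.063] [ 0.628 -0.041]
open 0.24 51 [ 0.527 -0.062] [ 0.631 -0.04 ]
open 0.25 78 [ 0.527 -0.062] [ 0.632 -0.04 ]
open 0.26 51 [ 0.526 -0.062] [ 0.633 -0.041]
open 0.28 63 [ 0.528 -0.078] [ 0.655 -0.02 ]
open 0.29 147 [ 0.528 -0.08 ] [ 0.656 -0.02 ]
```

View pics/open.png

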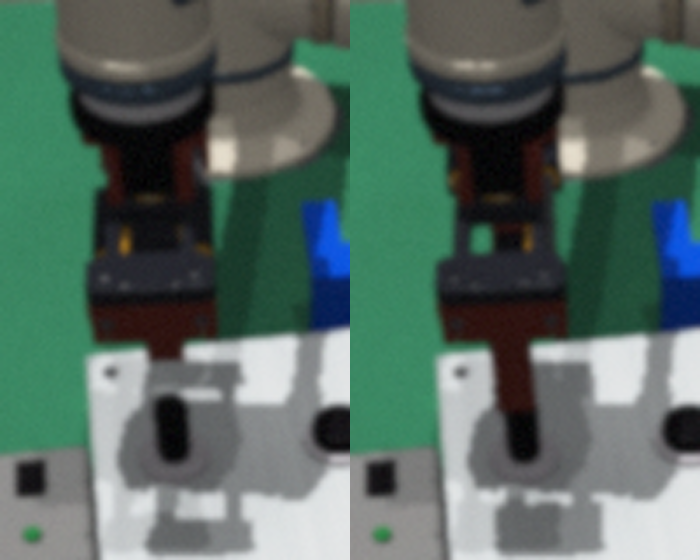

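The tips measure z≈0.205 where the reported TCP implies 0.167, and the fingers are centred at x≈0.570 rather than 0.575. So there is a constant tool error of about (−5, −1, +38) mm. I'll get the number more finely, then grasp with it.

```bash
python3 - <<'E'
from h import *
b=dict(np.load('pics/scene.npz'));K,V=b['camera_matrix'],b['view'];C=np.linalg.inv(V);d=b['depth']
v,u=np.nonzero(d>0);z=d[v,u];X=np.c_[(u-K[0,2])/K[0,0]*z,-(v-K[1,2])/K[1,1]*z,-z]@C[:3,:3].T+C[:3,3]
k=(abs(X[:,1]+.05)<.03)&(X[:,2]>.165)&(X[:,2]<.3)&(X[:,0]>.6)&(X[:,0]<.64)
for lo in np.arange(.19,.27,.01):
    q=X[k&(X[:,2]>=lo)&(X[:,2]<lo+.01)]
    if len(q):print(round(lo,3),len(q),np.round(np.median(q,0),4),q[:,2].min().round(4))
B=X[(abs(X[:,1]+.05)<.04)&(X[:,0]>.64)&(X[:,0]<.67)&(X[:,2]>.26)&(X[:,2]<.31)];print('body',np.sort(B[:,2])[:8].round(4),np.median(B[:,0]),B[:,1].min(),B[:,1].max())
E
```

```text
0.2 13 [ 0.6256 -0.0508  0.2088] 0.2043
0.21 41 [ 0.6259 -0.0523  0.2151] 0.2102
0.22 40 [ 0.6259 -0.0517  0.2243] 0.22
0.23 36 [ 0.6271 -0.0511  0.2346] 0.2306
0.24 40 [ 0.6283 -0.0502  0.2448] 0.2403
0.25 42 [ 0.6296 -0.0514  0.254 ] 0.2501
0.26 21 [ 0.6311 -0.0507  0.2621] 0.2604
body [0.285  0.285  0.2856 0.2856 0.2856 0.2856 0.2857 0.286 ] 0.6539814612985677 -0.08393401260281864 -0.018425572338048247
```

Tips = reported TCP z + 30 mm, and the body height agrees. Regrasping with TCP z 0.093 and x +5 mm.

```bash
python3 - <<'E'
from h import *
p=np.array([.580,-.0495,0])
move_l(p+[0,0,.108],.1); s=state(); print(s['time'],s['ee_pos'],s['ft_force'])
if abs(s['ft_force'][2])<3:
    move_l(p+[0,0,.093],.06); s=state(); print(s['time'],s['ee_pos'],s['ft_force'])
close(); s=state(); print(s['time'],s['finger_gap'],s['ee_pos'],s['ft_force'])
if abs(s['finger_gap']-.022)<.004:
    move_l(p+[0,0,.188],.1); s=state(); print(s['time'],s['finger_gap'],s['ee_pos'],s['ft_force'],s['moment'])
im=grab('scene'); grab('top'); cv2.imwrite('pics/lift.png',cv2.resize(im['frame'][90:250,210:410],None,fx=4,fy=3.75,interpolation=cv2.INTER_CUBIC))
E
```

```text
7.9667 [ 0.58029968 -0.04954772  0.10868075] [-0.41319938  0.02811384  0.21652548]
8.3667 [ 0.57963326 -0.0494586   0.09232695] [-0.69206647 -0.37768615 -0.63616479]
9.3917 0.021597740031626057 [ 0.5798444  -0.04952085  0.09300268] [-1.37565711 -0.27955072  0.46069275]
10.4917 0.02174003653301081 [ 0.57964843 -0.04944494  0.18692182] [-0.45935149 -0.64615842 -1.45437447] [-0.07985885  0.05793278  0.00128562]
```

View pics/lift.png

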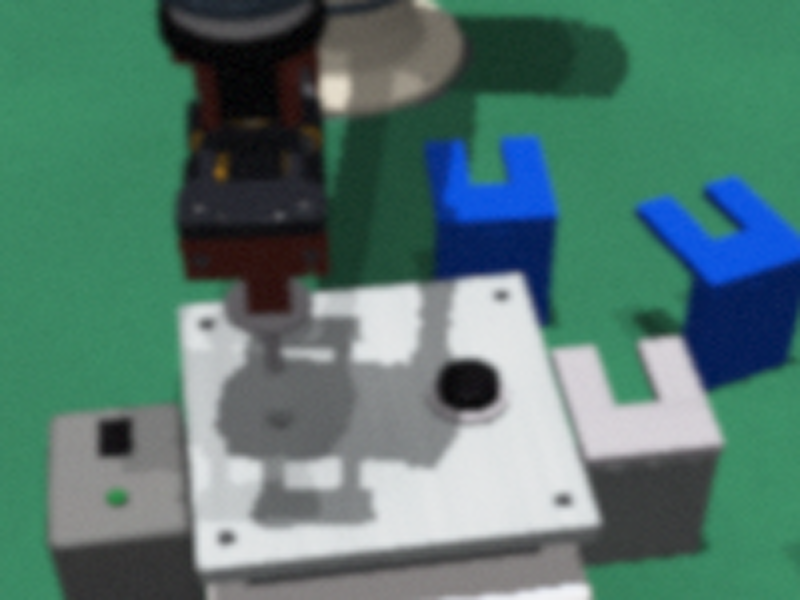

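Pin is lifted and upright (collar at crop (268,310), shank tip (278,370), empty bore at (280,418)). Now carrying it over the notch and measuring the shank from depth.

```bash
python3 - <<'E'
from h import *
move_l([.5633,.1567,.190],.12); hold(.3); s=state(); print(s['time'],s['finger_gap'],s['ee_pos'],s['ft_force'])
for n in('scene','top'):
    b=grab(n);K,V=b['camera_matrix'],b['view'];C=np.linalg.inv(V);d=b['depth']
    v,u=np.nonzero(d>0);z=d[v,u];X=np.c_[(u-K[0,2])/K[0,0]*z,-(v-K[1,2])/K[1,1]*z,-z]@C[:3,:3].T+C[:3,3]
    for lo,hi in((.13,.15),(.15,.165),(.165,.18),(.18,.195),(.198,.215),(.215,.24)):
        q=X[(abs(X[:,0]-.5586)<.04)&(abs(X[:,1]-.156)<.035)&(X[:,2]>lo)&(X[:,2]<hi)]
        if len(q):print(n,lo,len(q),'med',np.round(np.median(q,0),4),'min',q.min(0).round(3),'max',q.max(0).round(3))
im=dict(np.load('pics/scene.npz'));cv2.imwrite('pics/above.png',cv2.resize(im['frame'][110:240,310:430],None,fx=5,fy=4.6,interpolation=cv2.INTER_CUBIC))
E
```

```text
12.7667 0.021579416202147286 [0.56333628 0.15648627 0.19000472] [ 0.028909    0.70860337 -1.01303851]
scene 0.15 9 med [0.565  0.1527 0.1617] min [0.561 0.149 0.157] max [0.567 0.157 0.164]
scene 0.165 21 med [0.5655 0.1519 0.1729] min [0.562 0.148 0.165] max [0.567 0.157 0.18 ]
scene 0.18 18 med [0.5655 0.1528 0.1861] min [0.561 0.148 0.181] max [0.569 0.157 0.194]
scene 0.198 156 med [0.5732 0.1452 0.2126] min [0.539 0.13  0.207] max [0.586 0.177 0.215]
scene 0.215 103 med [0.5807 0.1509 0.2291] min [0.541 0.143 0.215] max [0.586 0.167 0.24 ]
top 0.198 18 med [0.5743 0.1377 0.2128] min [0.569 0.133 0.21 ] max [0.58  0.141 0.214]
```

View pics/above.png

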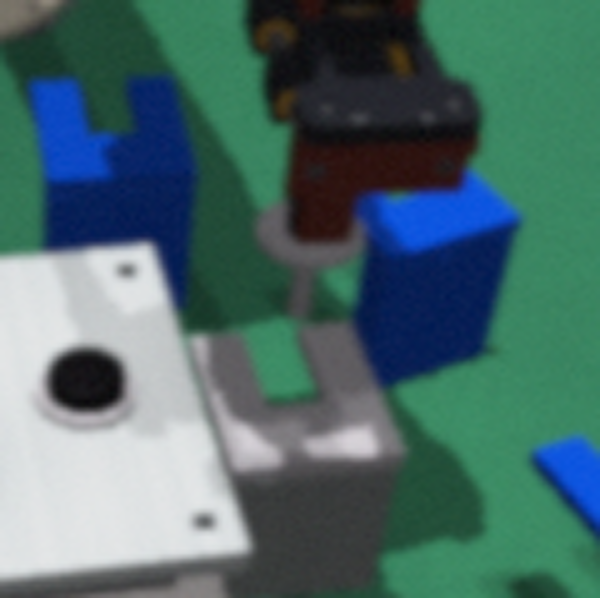

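The shank hangs vertically above the notch (crop (300,290); notch end at crop (285,400)), centred at (0.561, 0.1525). I'll compare that with the notch in the same camera, correct, lower with force checks and release.

```bash
python3 - <<'E'
from h import *
im=dict(np.load('pics/scene.npz'))
W=lambda x,y: world(im,(x+.5)/4-.5+210,(y+.5)/4-.5+150,.11)
e=(W(612,192)+W(660,186))/2;m=(W(597,130)+W(640,122))/2;n=m+(e-m)*35/55
print('notch by scene cam',n,'depth',np.linalg.norm(e-m))
t=(n+[.5586,.1559,.11])/2 if np.linalg.norm(n[:2]-[.5586,.1559])<.008 else np.array([.5586,.1559,.11])
dx,dy=t[0]-.561,t[1]-.1528; print('corr',dx,dy)
p=np.array([.5633+dx,.1567+dy,0])
move_l(p+[0,0,.19],.05)
ok=True
for z,v in((.135,.1),(.11,.06),(.0985,.04),(.0940,.02)):
    move_l(p+[0,0,z],v); s=state(); print(s['time'],s['ee_pos'],s['ft_force'],s['finger_gap'])
    if np.linalg.norm(s['ft_force'])>8: ok=z<.095; break
im=grab('scene');cv2.imwrite('pics/seat.png',cv2.resize(im['frame'][110:240,310:430],None,fx=5,fy=4.6,interpolation=cv2.INTER_CUBIC))
print(ok)
E
```

```text
notch by scene cam [0.55673098 0.15501102 0.11      ] depth 0.053327753024710045
corr -0.003334510718073891 0.0026555077853155917
13.8167 [0.560127   0.15939707 0.13544591] [ 0.09209651  0.10733876 -0.28196297] 0.021399149357461202
14.3833 [0.55977127 0.15930215 0.10962668] [0.09071466 0.02572354 0.00427271] 0.021705546553927566
14.8167 [0.55974893 0.1593195  0.09810937] [-0.71826986  0.00464987 -0.41765903] 0.02136646651822059
15.1917 [0.55987075 0.15934739 0.09382937] [-0.62670989  0.13886353 -0.81005815] 0.021477092480883492
True
```

View pics/seat.png

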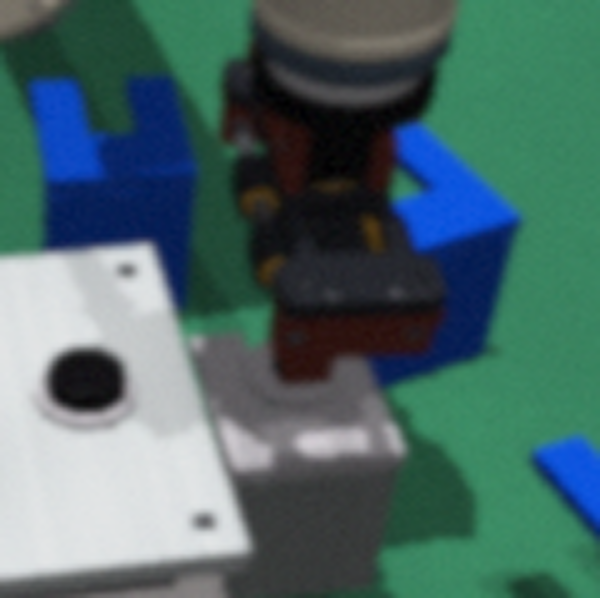

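The collar lies over the notch (crop (300,375)), with no jam. I'll lower to light contact, release, retreat and check.

```bash
python3 - <<'E'
from h import *
p=np.array([.5600,.1594,0])
for z in(.0930,.0920):
    move_l(p+[0,0,z],.02); s=state(); print(s['time'],s['ee_pos'],s['ft_force'])
    if s['ft_force'][2]>2: break
gripper_open(); s=state(); print(s['time'],s['finger_gap'],s['ft_force'])
move_l(p+[0,0,.20],.12); move_l([.42,.28,.22],.2); s=state(); print(s['time'],s['ee_pos'])
hold(.3)
im=grab('top'); grab('scene')
def top(u0,u1,v0,v1):
    f=im['frame'];m=(f.max(2)<60); vv,uu=np.nonzero(m[v0:v1,u0:u1]);return uu.mean()+u0,vv.mean()+v0
d=im['depth'];K,C=im['camera_matrix'],np.linalg.inv(im['view'])
v,u=np.nonzero(d>0);z=d[v,u];X=np.c_[(u-K[0,2])/K[0,0]*z,-(v-K[1,2])/K[1,1]*z,-z]@C[:3,:3].T+C[:3,3]
q=X[(abs(X[:,0]-.5586)<.03)&(abs(X[:,1]-.156)<.03)&(X[:,2]>.153)];print('grip top',len(q),np.median(q,0).round(4))
print('short',world(im,*top(308,333,200,225),.129))
a=im['frame'];s=dict(np.load('pics/scene.npz'))['frame']
cv2.imwrite('pics/end.png',np.hstack([cv2.resize(a[90:280,230:440],(400,380),interpolation=cv2.INTER_CUBIC),cv2.resize(s[150:330,220:420],(400,380),interpolation=cv2.INTER_CUBIC)]))
E
```

```text
15.4917 [0.56000052 0.15938428 0.09299191] [ 0.51746443  0.04896069 -1.22951878]
15.7417 [0.56008199 0.15943067 0.09296216] [-2.89907505 -0.82953798  5.27634165]
16.85 0.0875693469390235 [-0.37279407 -0.70257668 -0.23588565]
18.9833 [0.42031705 0.27954706 0.21965569]
grip top 103 [0.559  0.1577 0.16  ]
short [0.56704855 0.06014311 0.129     ]
```

View pics/end.png

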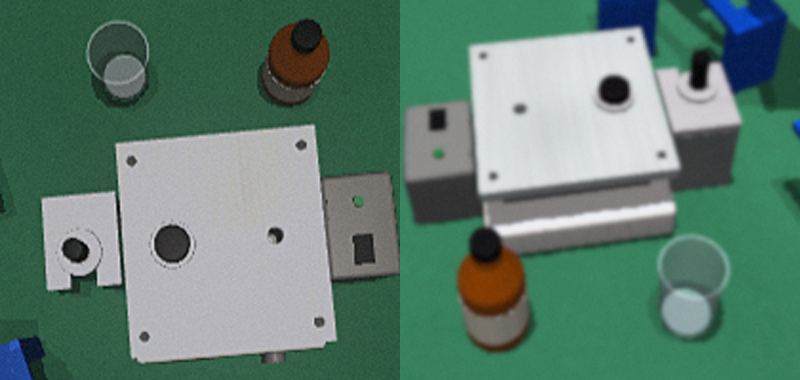

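The pin stands in the bracket notch (left (78,250), right (698,75)). Its grip top is at (0.559, 0.158, 0.160), which puts the collar flat at 0.110. The bore is empty and the short pin and bottle are in place.

```bash
python3 -c "
from h import *
job_done(); print(state()['time'])"
```

```text
the job is handed in; nothing more can be done
the job is handed in; nothing more can be done
```

I drew the tall pin straight up out of its bore, parked it in the grey bracket's notch, let go and handed the job in. The interface gave no verdict.

**Pin:** The last camera check put the grip top at (0.559, 0.158, 0.160) m. That is about 2 mm from the measured notch point, with the collar at the bracket's top height and the pin upright. It reached about 0.204 m on the way, above the 0.16 m required. The gripper is open and well clear of everything.

**Short pin and bottle:** The short pin read within about 1 mm of its starting place. The bottle looked unmoved in the pictures, but I did not measure it.

**What failed or disagreed:**
- **First grasp:** It closed just above the pin with about 5 N of contact and disturbed nothing. The real fingertips were about 38 mm higher and 5 mm nearer the robot than the stated tool frame gives. I measured this offset by camera depth, corrected for it, and the second grasp held.
- **Notch position:** The two cameras differed by about 2 mm, within calibration, so I used the mean.

The robot's clock was about 19 s at the last check, against the 38 s limit. I viewed 10 pictures.

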